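# Seat the plaster figure on its pinned display stand

## Robot

A 6-joint arm with a two-finger parallel gripper is mounted at the origin on the work surface. World frame = base frame: x ahead of the robot, y to its left, z up, the work surface at z = 0. Lengths are in mm, angles in rad, forces in N, time in s.
With the tool pointing down it reaches from about 350 to 950 mm from the base axis. Payload 17.4 kg.
Tool frame: the origin (TCP) lies between the finger pads; the fingertips stand 17 mm ahead of it and the grasp point (between the pads) lies 2 mm behind it (env.tcp_to_tips is the distance from the TCP to the fingertips, in mm); z points along the fingers, y is the line along which they close (so a half turn about z gives the same grasp; the last joint's range is limited). The gripper opens to 93 mm and grips with 3 to 60 N. Pads are 15 mm wide; open, the fingers measure 128 mm over their backs; the gripper's body (75 mm by 188 mm) begins 65 mm behind the grasp point.
Start: joints at [-1.292, 0.116, 1.442, -0, 1.584, -0.038], TCP at [210.272, -641.419, 235.646] pointing down, gripper open.
Joint ranges: [-2.83, 2.83], [-0.83, 2.19], [0.07, 2.5], [-1.14, 4.28], [0.01, 3], [-2.97, 2.97]. Speed limits (rad/s): [1.89, 1.89, 2.22, 3.14, 3.14, 3.14].

## Interface

Orientations are given as a unit quaternion [w, x, y, z].
In Python, from station import env gives the robot as it stands.
- The arm moves only by the tool arm_command, never from a script. Its argument "increments" is a list of rows, each a list of 6 numbers: the shift along the tool's x, y, z normalised to -1 to 1, where 1 is 80 cm, then the turn, a rotation vector about the tool's x, y, z normalised to -1 to 1, where 1 is 90 degrees. In form: [[x, y, z, wx, wy, wz], ...]. A call has 1 to 10 rows; each row is the pose to reach, as a shift and turn from the pose commanded when the call began, along the tool's axes at that moment; what a row does not reach only later rows make up. A row lasts 1/8 s, in which the tool goes at most 62.5 mm and 10.7 degrees, less where a joint would pass 70% of its speed; a pose out of reach is approached as far as the arm can. A call with a number of a shift or a turn outside -1 to 1 is refused whole. A call with a gripper value outside its range is refused whole. "grip" is the opening, from 0 (shut) to 1 (fully open), set as the call begins (left out, the last holds). The fingers move at their own pace and stop on an object; "newtons" is the grip in N (left out, the last holds). Time passes only in rows, so rows that repeat a pose let the fingers close. It gives the time, the measured TCP pose, the force, the opening and the grip force at its end, in the units of the state.
- env.read_state(): the state, without advancing time (a new reading comes with each control period).
- env.capture(name): name is "scene" or "top"; returns (picture, depth): 480x640x3 uint8, red, green, blue; 480x640 float32, mm along the optical axis (not along the pixel's ray), 0 where there is no reading.
- env.get_calibration(name): a dict with "fx", "fy", "cx", "cy" (pixels), "k1" (the pictures are not rectified: a ray, as slopes to the right and down, at radius r is drawn at 1 + k1 r^2 times it, then the intrinsics apply), "origin" and "attitude" of the camera in the world. Camera axes: x right, y down, z forward; pixel columns grow to the right and rows downward; lengths in mm; the calibration is good to about 2 mm. A picture is of the moment at which its call begins. get_calibration takes no time and is no camera call.
- env.job_done(): hands the job in; it is judged then, once.
The state is a dict: "t": time; "qpos": joint angles; "joint_vel": joint speeds; "joint_efforts": joint torques, N m; "tcp_pos": TCP position; "tcp_rot": TCP orientation; "contact_force": force on the tool from outside, world axes, zero at the start; "wrist_torque": the same for the moment, N m; "grip_width": finger opening in mm; "grasp_force": force on a finger pad.
Only numpy, scipy, OpenCV 4.12 (cv2) and the standard library are available. Lean on these libraries where they do the work, as an engineer would, in place of code of your own. Each camera call takes 0.05 s, during which the arm holds its last target. There are 200 camera calls.

## Task

Pick up the little plaster man gently (plaster chips if squeezed or banged) and set him upright on the wooden display stand, facing the stand's front and square to it: slide his foot over the stand's pin until the hole underneath drops on, then press him down gently until the sprung pad is flush with the wooden rim. Finish while still holding him pressed fully home, so that he can be screwed on from below; leave the skull, the ink bottle and the mug where they are.

Things in the scene. Friction and masses are not known exactly. Their poses are not given: they have to be found in the camera images.
- figure: white plaster man in coat and brimmed hat, loose, 117 mm tall, 0.15 to 0.3 kg. Origin: centre of the underside of its foot; z up, it faces +x (black tie and eyes). Foot 48 (x) by 60 (y) by 16 mm, with a 40 x 50 step to 20 mm; hat brim 33 mm across at 105 to 107 mm. Pressing it on the stand or its pin with over 35 N chips it.
- figure_grip (a point): middle of the figure's coat, 68 mm above its origin on its z axis, axes as the figure's: the place to grip. The coat is a block with upright flat sides, 26 mm (x) by 36 mm (y), from 48 to 88 mm above the origin. The plaster chips if the fingers' forces on it add up to more than 70 N: grip with 10 to 25 N a finger.
- figure_hole (a point): mouth of the hole under the figure, at the figure's origin (centre of the underside), axes as the figure's: a round blind hole going straight up, 10 mm in diameter, 16 mm deep, with a 1.5 mm chamfer
- figure_face (a point): front of the figure's foot: 24 mm along its +x and 18 mm up from its origin
- stand: dark wooden display stand, fixed, 90 mm (x) by 145 mm (y). Origin: centre of its underside on the table, z up; its front is the long +x side, with a 60 mm brass strip. An 8 mm wide rim, its top 40 mm above the origin, surrounds the sprung pad. Foot of the figure above the stand's origin: 51 mm riding on the pin's tip, 46 mm dropped on, 40 mm fully home.
- stand_mid (a point): centre of the pad's top at rest, 46 mm above the stand's origin, axes as the stand's; centre of a slot in the pad, 36 mm along y by 10 mm. In it stands a fixed upright steel pin, 6 mm in diameter, its rounded tip 5 mm above this point's height: on the slot's centre line (x = 0) but anywhere from y = -12 to +12 mm; where is not reported: look, or feel by sliding the figure along y.
- pad (a joint): how far the sprung wooden pad (70 by 125 mm, in the stand's rim) is down, m: 0 at rest (6 mm proud of the rim), 0.006 at the stop (flush with the rim). The spring pushes up with 5 N at 0 and 10 N at 0.006, more than the figure weighs: it rises unless held down. A foot resting on the pin's tip does not reach the pad.
- skull: white skull ornament, 70 mm across, 84 mm tall, loose bystander; origin: centre of its underside
- ink: black ink bottle, 36 mm across, 85 mm tall, loose bystander; origin: centre of its underside
- mug: white mug, 76 mm across, 85 mm tall, handle to its +y, loose bystander; origin: centre of its underside

How it is judged:
By the outcome, as a careful person would: the job done as asked, in the order asked, and still so for the second after the job is handed in, while the arm keeps its last pose, push and grip.
It also fails if it takes over 64 s, if anything falls off the work surface, if the arm or the gripper's body presses on something with over 40 N, if the wrist force passes 120 N, or if a joint passes its speed limit or range.

## Working session

There is one attempt and no reset: what is moved stays moved. The work goes in short steps, Python scripts to look and compute and a tool call to move; the robot and the scene stay as the last step left them, time stands still between calls to the robot, and variables do not carry over. Pictures are saved under pics/ and viewed, at most 10 in all, crops included, and the job is handed in when it is done.

Besides the shell and the picture viewer there is one more tool, called after "Request:" as a command line: name --pt "numbers of a row" for each row, then --argument value for the rest. arm_command: Moves the arm, as the interface text tells. Scaled input: -1 to 1 covers 80 cm each way for a shift and 90 degrees each way for a turn. Its arguments: {"type":"object","properties":{"increments":{"type":"array"},"grip":{"type":"number"},"newtons":{"type":"number"}},"required":["increments"]}

```bash
mkdir -p pics; cat > h.py <<'E'
import numpy as np, cv2
from scipy.spatial.transform import Rotation as R
from station import env
def rot(q): return R.from_quat([q[1],q[2],q[3],q[0]])
def cam(n):
    c=env.get_calibration(n); a=np.array(c["attitude"],float)
    M=a if a.shape==(3,3) else rot(a).as_matrix()
    return c,M,np.array(c["origin"],float)
def cloud(n,d):
    c,M,o=cam(n); v,u=np.mgrid[0:480,0:640]
    K=np.array([[c["fx"],0,c["cx"]],[0,c["fy"],c["cy"]],[0,0,1]],float)
    p=cv2.undistortPoints(np.stack([u.ravel(),v.ravel()],1).astype(np.float64)[:,None],K,np.array([c["k1"],0,0,0.]))[:,0]
    z=d.ravel()[:,None]; P=np.hstack([p*z,z])@M.T+o
    P[z[:,0]<=0]=np.nan
    return P.reshape(480,640,3)
def snap(n,tag):
    im,d=env.capture(n); cv2.imwrite(f"pics/{tag}.png",im[:,:,::-1]); np.savez(f"{tag}.npz",im=im,P=cloud(n,d)); return im,cloud(n,d)
def inc(target_pos,target_R=None):
    s=env.read_state(); T=rot(s["tcp_rot"]); d=T.inv().apply(np.array(target_pos)-s["tcp_pos"])/800
    w=(T.inv()*target_R).as_rotvec()/(np.pi/2) if target_R is not None else np.zeros(3)
    return np.round(np.r_[d,w],4)
E
python3 - <<'E'
from h import *
for n in("scene","top"):
    print(n,env.get_calibration(n)); snap(n,n+"0")
s=env.read_state();print(s["tcp_rot"],rot(s["tcp_rot"]).as_matrix().round(3),s["contact_force"],s["grip_width"])
E
```

```text
scene {'fx': 564.5751802739696, 'fy': 564.5751802739696, 'cx': 328.7213204071236, 'cy': 242.55299401108357, 'k1': 0.008414765584937454, 'origin': array([1451.93090709,  365.7718632 ,  826.29304534]), 'attitude': array([-0.24064735,  0.49050858,  0.75847006, -0.35526519])}
top {'fx': 465.32602476557844, 'fy': 465.32602476557844, 'cx': 313.37794987539525, 'cy': 244.37183332979941, 'k1': -0.10683791525542415, 'origin': array([445.43120966,   4.24181456, 971.46789123]), 'attitude': array([ 0.05528813, -0.70327774,  0.70635268, -0.05839111])}
[-4.96972242e-04  9.87480260e-01  1.57741834e-01 -5.81464094e-05] [[ 0.95   0.312 -0.   ]
 [ 0.312 -0.95   0.001]
 [ 0.    -0.001 -1.   ]] [-0.1541559  -0.6116873   1.09210162] 92.7531354741025
```

View pics/scene0.png

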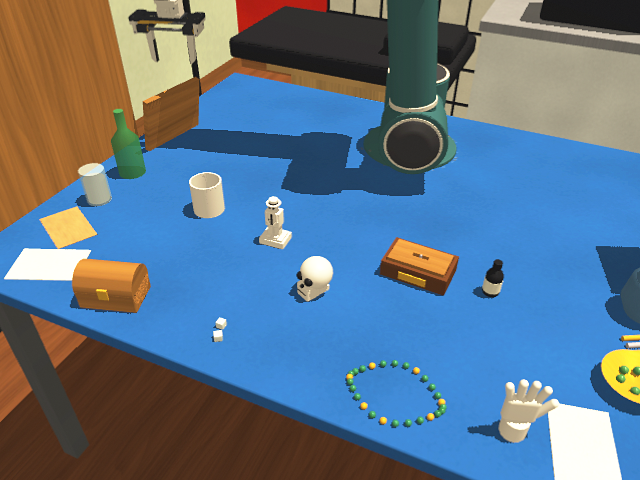

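View pics/top0.png

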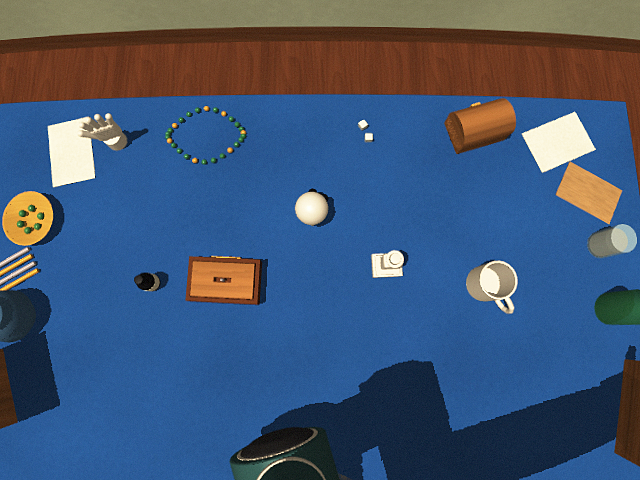

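The scene view shows the figure at about (275,222) and the stand at (420,265) with its brass front towards the camera. The top view has the figure at (388,263), the stand at (224,280) with the strip on its upper side, the skull at (312,208), the ink at (147,282) and the mug at (490,282).

```bash
python3 - <<'E'
from h import *
T=np.load("top0.npz");S=np.load("scene0.npz")
def rect(P,m,name):
    q=P[m][:,:2].astype(np.float32); 
    r=cv2.minAreaRect(q); print(name,len(q),r,np.nanmedian(P[m][:,2]))
for tag,D,bf,bs in(("top",T,(365,245,412,285),(180,250,270,310)),("scene",S,(255,190,295,250),(372,232,465,297))):
    P=D["P"]; v,u=np.mgrid[0:480,0:640]
    inb=lambda b:(u>=b[0])&(u<b[2])&(v>=b[1])&(v<b[3])
    z=P[:,:,2]
    for lo,hi in((10,26),(55,82),(100,122)): 
        rect(P,inb(bf)&(z>lo)&(z<hi),f"{tag} fig z{lo}")
    rect(P,inb(bs)&(z>35)&(z<60),tag+" stand rim+pad")
    rect(P,inb(bs)&(z>43.5)&(z<60),tag+" stand pad")
    m=inb(bs)&(z>48.5); print("pin?",m.sum(),P[m][:8].round(1))
c=T["im"][235:315,170:280]; e=S["im"][225:300,365:475]; f=T["im"][240:290,360:420];g=S["im"][190:255,245:305]
rs=lambda a,w,h:cv2.resize(a,(w,h),interpolation=cv2.INTER_CUBIC)
o=np.vstack([np.hstack([rs(c,440,320),rs(f,360,320)]),np.hstack([rs(e,440,280),rs(g,360,280)])])
cv2.imwrite("pics/c0.png",o[:,:,::-1])
E
```

```text
top fig z10 362 ((557.224609375, -152.59014892578125), (48.56672286987305, 60.77139663696289), 2.52618670463562) 19.673264099200253
top fig z55 53 ((550.3795776367188, -146.604248046875), (42.519439697265625, 22.06714630126953), 51.830780029296875) 68.27781039711044
top fig z100 245 ((557.14453125, -152.23504638671875), (32.78964614868164, 30.70818519592285), 89.08415222167969) 109.65168524144883
top stand rim+pad 3039 ((524.9589233398438, 183.13624572753906), (145.86158752441406, 90.78809356689453), 87.2048568725586) 45.96859796850606
top stand pad 2125 ((524.3745727539062, 181.9493865966797), (144.25555419921875, 88.51148986816406), 85.93863677978516) 46.842017978795184
pin? 336 [[562.2 235.7  49.4]
 [562.3 233.7  49. ]
 [560.3 233.7  48.7]
 [560.3 231.7  48.6]
 [560.3 223.6  48.8]
 [560.2 219.4  49. ]
 [560.2 215.3  49.3]
 [560.2 213.3  49.3]]
scene fig z10 304 ((562.2892456054688, -148.3529052734375), (53.446258544921875, 62.359493255615234), 3.5133280754089355) 17.165281223907698
scene fig z55 174 ((570.5682983398438, -142.7474822998047), (22.441333770751953, 39.323272705078125), 33.67756652832031) 68.09461454894034
scene fig z100 129 ((562.1638793945312, -147.1368408203125), (29.99298667907715, 32.18520736694336), 35.14799118041992) 107.85133494779666
scene stand rim+pad 1915 ((528.5572509765625, 186.356689453125), (145.49111938476562, 97.37016296386719), 87.21353149414062) 43.63817559158326
scene stand pad 992 ((529.4390258789062, 186.1724395751953), (126.81000518798828, 74.3283920288086), 88.4389877319336) 45.2867445744252
pin? 17 [[496.1 139.8  49.1]
 [498.3 158.8  48.7]
 [511.9 154.   48.7]
 [520.8 183.6  49. ]
 [504.4 227.5  49.2]
 [528.1 185.7  49.8]
 [527.9 187.8  50.3]
 [517.9 204.9  48.7]]
```

View pics/c0.png

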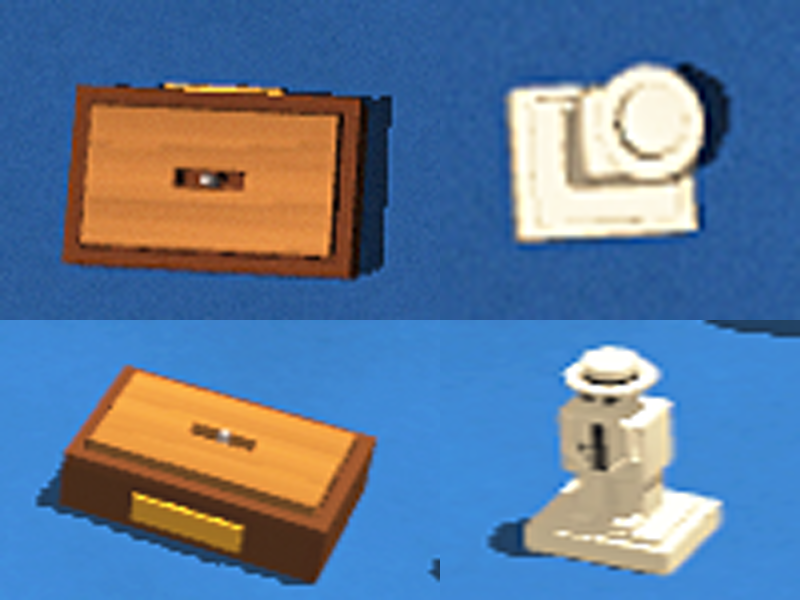

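The crop shows the pin at about (212,179) in a slot running 173 to 244, so within 3 mm of centre on the -y side. The tie faces the +x camera. Figure: about (558,-151) with yaw +2.8°. Stand: about (525,184.5) with yaw -2.8°. The measured sizes match the given ones.

```bash
cat >> h.py <<'E'
def down(yaw): return R.from_euler('z',yaw,degrees=True)*R.from_matrix(np.diag([1.,-1,-1]))
E
python3 -c "
from h import *
print(inc([558,-151,215],down(2.8)))"
```

```text
[ 6.040e-01 -4.469e-01  2.550e-02 -6.000e-04  1.000e-04  1.706e-01]
```

Request:
arm_command --pt "0.06 -0.045 0.0 0 0 0.02" --pt "0.12 -0.09 0.0 0 0 0.04" --pt "0.18 -0.135 0.0 0 0 0.06" --pt "0.24 -0.18 0.0 0 0 0.08" --pt "0.3 -0.225 0.0 0 0 0.1" --pt "0.36 -0.27 0.0 0 0 0.12" --pt "0.42 -0.31 0.0 0 0 0.14" --pt "0.48 -0.355 0.01 0 0 0.155" --pt "0.54 -0.4 0.02 0 0 0.17" --pt "0.604 -0.447 0.0255 -0.0006 0.0001 0.1706" --grip 1 --newtons 15

```text
t: 1.35
tcp_pos: [558.0, -150.2, 214.8]
tcp_rot: [0.0, 1.0, 0.024, -0.0]
contact_force: [-0.1, -0.3, 0.2]
grip_width: 93.0
grasp_force: 0.0
```

```bash
python3 -c "
from h import *
print(inc([558,-151,66],down(2.8)),env.read_state()['tcp_pos'],env.read_state()['t'])"
```

```text
[ 0.00e+00  8.00e-04  1.86e-01  5.00e-04  1.00e-04 -4.00e-04] [ 557.97421608 -150.2168903   214.7624805 ] 1.35
```

Request:
arm_command --pt "0 0.0008 0.04 0 0 0" --pt "0 0.0008 0.08 0 0 0" --pt "0 0.0008 0.12 0 0 0" --pt "0 0.0008 0.15 0 0 0" --pt "0 0.0008 0.175 0 0 0" --pt "0 0.0008 0.186 0 0 0" --pt "0 0.0008 0.186 0 0 0"

```text
t: 2.22
tcp_pos: [557.4, -152.8, 66.4]
tcp_rot: [0.0, 1.0, 0.024, -0.0]
contact_force: [-0.3, 0.1, 0.2]
grip_width: 93.1
grasp_force: 0.0
```

Request:
arm_command --pt "0 0 0 0 0 0" --pt "0 0 0 0 0 0" --pt "0 0 0 0 0 0" --pt "0 0 0 0 0 0" --pt "0 0 0 0 0 0" --pt "0 0 0 0 0 0" --pt "0 0 0 0 0 0" --pt "0 0 0 0 0 0" --grip 0.42 --newtons 15

```text
t: 3.22
tcp_pos: [557.4, -152.7, 66.5]
tcp_rot: [0.0, 1.0, 0.024, 0.0]
contact_force: [0.3, 0.7, -0.2]
grip_width: 39.3
grasp_force: 0.7
```

```bash
python3 - <<'E'
from h import *
im,P=snap("scene","s1")
cv2.imwrite("pics/c1.png",cv2.resize(im[160:260,230:330],(600,600),interpolation=cv2.INTER_CUBIC)[:,:,::-1])
E
```

```text
(no output)
```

View pics/c1.png

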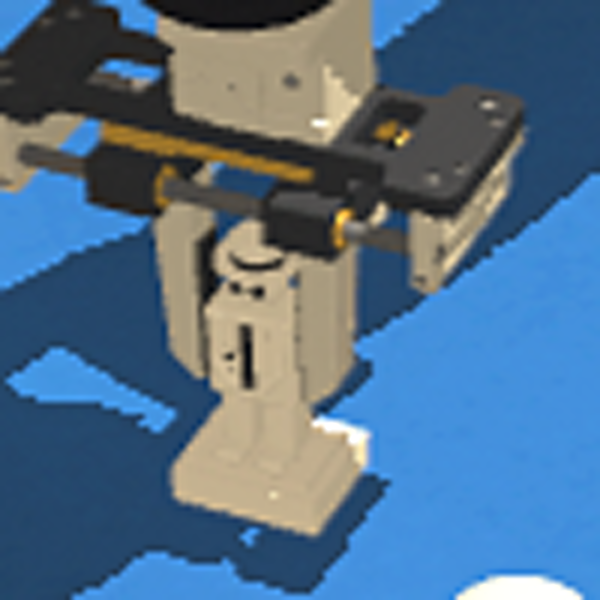

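The fingers straddle the coat, centred, with the figure upright at about (255,400) in the crop. I'll close gently.

Request:
arm_command --pt "0 0 0 0 0 0" --pt "0 0 0 0 0 0" --pt "0 0 0 0 0 0" --pt "0 0 0 0 0 0" --grip 0.3 --newtons 18

```text
t: 3.78
tcp_pos: [557.4, -152.8, 66.5]
tcp_rot: [0.0, 1.0, 0.024, 0.0]
contact_force: [0.4, 0.8, 0.2]
grip_width: 35.8
grasp_force: 18.0
```

Request:
arm_command --pt "0 0 -0.01 0 0 0" --pt "0 0 -0.03 0 0 0" --pt "0 0 -0.07 0 0 0" --pt "0 0 -0.12 0 0 0" --pt "0 0 -0.15 0 0 0" --pt "0 0 -0.15 0 0 0"

```text
t: 4.53
tcp_pos: [558.1, -153.0, 189.3]
tcp_rot: [0.001, 1.0, 0.024, 0.002]
contact_force: [-0.0, 0.3, -2.2]
grip_width: 36.0
grasp_force: 18.0
```

```bash
python3 -c "
from h import *
s=env.read_state();print(s)
print(inc([525,182,s['tcp_pos'][2]],down(-2.8)))"
```

```text
{'t': 4.525, 'qpos': array([-3.11205946e-01, -8.05428952e-02,  1.71566660e+00, -8.22134723e-04,
        1.50177778e+00,  1.21085474e+00]), 'joint_vel': array([-0.00015768,  0.02674429,  0.05083952, -0.00145764, -0.02917057,
        0.00176352]), 'joint_efforts': array([ 1.88809092e-02, -5.82094753e+01, -6.56049585e+01,  3.94711224e-02,
        5.30804526e-01, -1.56935694e-04]), 'tcp_pos': array([ 558.10328011, -152.97737484,  189.3495692 ]), 'tcp_rot': array([0.0011597 , 0.99969962, 0.02439272, 0.00207968]), 'contact_force': array([-0.04118532,  0.33820597, -2.20479324]), 'wrist_torque': array([0.02575912, 0.01626154, 0.00286313]), 'grasp_force': 17.99823671579361, 'grip_width': 36.04915451875867}
[-0.0209 -0.4202 -0.0011  0.0014 -0.0027  0.0622]
```

Request:
arm_command --pt "-0.002 -0.04 0 0 0 0.006" --pt "-0.004 -0.09 0 0 0 0.012" --pt "-0.006 -0.14 0 0 0 0.02" --pt "-0.009 -0.19 0 0 0 0.03" --pt "-0.012 -0.24 0 0 0 0.038" --pt "-0.015 -0.29 0 0 0 0.046" --pt "-0.017 -0.34 0 0 0 0.054" --pt "-0.019 -0.39 0 0 0 0.06" --pt "-0.0205 -0.415 0 0 0 0.062" --pt "-0.0209 -0.42 0 0 0 0.0622"

```text
t: 5.78
tcp_pos: [523.7, 182.9, 185.1]
tcp_rot: [0.001, 1.0, -0.024, -0.0]
contact_force: [0.5, -1.1, -2.1]
grip_width: 35.9
grasp_force: 18.0
```

```bash
python3 -c "
from h import *
s=env.read_state();print(s['tcp_pos'],rot(s['tcp_rot']).as_matrix().round(4))
print(inc([525,182,66.5+60],down(-2.8)))"
```

```text
[523.73920265 182.90500475 185.13754104] [[ 0.9989 -0.0474 -0.001 ]
 [-0.0474 -0.9989 -0.0013]
 [-0.001   0.0014 -1.    ]]
[0.0017 0.001  0.0733 0.0009 0.0006 0.001 ]
```

Request:
arm_command --pt "0 0 0.02 0 0 0" --pt "0 0 0.04 0 0 0" --pt "0 0 0.06 0 0 0" --pt "0 0 0.072 0 0 0" --pt "0 0 0.072 0 0 0" --pt "0 0 0.072 0 0 0"

```text
t: 6.52
tcp_pos: [524.6, 182.1, 129.2]
tcp_rot: [0.0, 1.0, -0.024, 0.0]
contact_force: [1.1, 0.0, -1.5]
grip_width: 36.2
grasp_force: 18.0
```

```bash
python3 - <<'E'
from h import *
t=[]
for i in range(5): snap("scene",f"s2_{i}"); s=env.read_state(); t.append(np.r_[s['tcp_pos'],rot(s['tcp_rot']).as_rotvec(),s['contact_force']])
snap("top","t2")
print(np.mean(t,0).round(3),np.std(t,0).round(3))
im=np.load("s2_0.npz")["im"]
cv2.imwrite("pics/c2.png",cv2.resize(im[180:300,360:480],(600,600),interpolation=cv2.INTER_CUBIC)[:,:,::-1])
E
```

```text
[ 5.24532e+02  1.82108e+02  1.29183e+02  3.14000e+00 -7.70000e-02
  2.00000e-03  6.50000e-02 -2.41000e-01 -2.38400e+00] [0.046 0.014 0.096 0.    0.    0.    0.324 0.37  0.523]
```

View pics/c2.png

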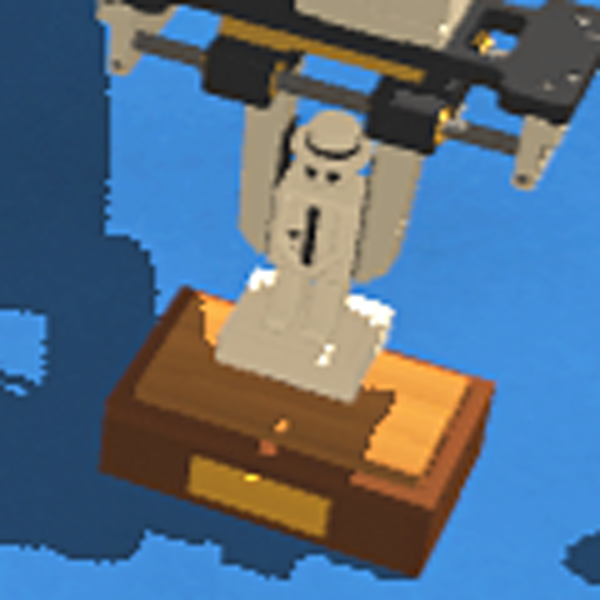

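The figure hangs upright over the stand, the foot spanning crop x 215 to 390 and the brass strip centred at about (258,497). Now I'll measure the offset of foot to stand from their faces.

```bash
python3 - <<'E'
from h import *
P=np.nanmean([np.load(f"s2_{i}.npz")["P"] for i in range(5)],0)
yaw=-2.8; Q=(P-[525,183,0])@R.from_euler('z',yaw,degrees=True).as_matrix()
du=np.gradient(Q,axis=1);dv=np.gradient(Q,axis=0);n=np.cross(dv,du);n/=np.linalg.norm(n,axis=2)[...,None]
v,u=np.mgrid[0:480,0:640]; b=(u>360)&(u<480)&(v>225)&(v<300)
z=Q[...,2];x=Q[...,0];y=Q[...,1]
def face(name,m,ax):
    q=Q[m]; 
    for _ in range(3):
        A=np.c_[q[:,1-ax],q[:,2],np.ones(len(q))]; c=np.linalg.lstsq(A,q[:,ax],rcond=None)[0]; r=q[:,ax]-A@c; q=q[np.abs(r)<2.5]
    print(name,m.sum(),len(q),"slope deg",np.degrees(c[0]).round(2),"tilt",np.degrees(c[1]).round(2),"pos",np.median(q[:,ax]).round(2),r.std().round(2))
face("stand front",b&(z>6)&(z<36)&(np.abs(x-47)<8)&(abs(y)<65),0)
face("stand +y",b&(z>6)&(z<36)&(np.abs(y-74)<8)&(abs(x)<38),1)
face("foot front",b&(z>66)&(z<76)&(np.abs(x-26)<8)&(abs(y)<25),0)
face("foot +y",b&(z>66)&(z<76)&(np.abs(y-30)<8)&(abs(x)<18),1)
m=b&(abs(x)<35)&(abs(y)<40)&(z>52)&(z<90)
print(np.percentile(z[m],[1,5,50,90,97]).round(1), cv2.minAreaRect(Q[m&(z>74)&(z<80)][:,:2].astype(np.float32)))
m=b&(z>43)&(z<48.5)&(abs(x)<40)&(y>-70)&(y<70);print("pad",np.median(z[m]),np.percentile(x[m],[.5,99.5]),np.percentile(y[m],[.5,99.5]))
m=b&(z>37)&(z<50);print("stand top",cv2.minAreaRect(Q[m][:,:2].astype(np.float32)))
E
```

```text
stand front 658 475 slope deg 0.3 tilt -3.69 pos 47.94 1.17
stand +y 63 62 slope deg 0.01 tilt -0.09 pos 75.71 0.13
foot front 85 85 slope deg 0.16 tilt 3.63 pos 26.32 0.82
foot +y 15 14 slope deg -0.17 tilt 1.15 pos 30.36 0.12
[61.6 64.  78.  85.5 87.5] ((3.8534069061279297, 0.44776344299316406), (60.2769775390625, 48.948890686035156), 89.80484771728516)
pad 44.78967932663437 [-32.1064467   39.06305646] [-58.70063201  65.68852864]
stand top ((-12.467998504638672, 3.4365768432617188), (145.2418212890625, 124.30363464355469), 89.67565155029297)<stdin>:2: RuntimeWarning: Mean of empty slice
```

Relative to the stand, the foot is at x≈0 (±0.6), y≈-2.8 and yaw within 0.3°, close to the expected pin position. I'll lower and feel for contact.

Request:
arm_command --pt "0 0 0.005 0 0 0" --pt "0 0 0.01 0 0 0" --pt "0 0 0.0125 0 0 0" --pt "0 0 0.0125 0 0 0"

```text
t: 7.32
tcp_pos: [524.2, 182.0, 118.3]
tcp_rot: [0.001, 1.0, -0.024, -0.0]
contact_force: [0.3, 0.1, -1.7]
grip_width: 36.1
grasp_force: 18.0
```

Request:
arm_command --pt "0 0 0.0012 0 0 0" --pt "0 0 0.0012 0 0 0"

```text
t: 7.58
tcp_pos: [524.3, 182.0, 117.7]
tcp_rot: [0.0, 1.0, -0.024, 0.0]
contact_force: [-0.3, -0.1, -2.9]
grip_width: 35.6
grasp_force: 18.0
```

Request:
arm_command --pt "0 0 0.001 0 0 0" --pt "0 0 0.001 0 0 0"

```text
t: 7.82
tcp_pos: [524.3, 182.0, 116.8]
tcp_rot: [0.0, 1.0, -0.024, 0.0]
contact_force: [-0.2, -0.3, -1.9]
grip_width: 35.7
grasp_force: 18.0
```

Request:
arm_command --pt "0 0 0.001 0 0 0" --pt "0 0 0.001 0 0 0"

```text
t: 8.07
tcp_pos: [524.4, 182.0, 116.2]
tcp_rot: [0.0, 1.0, -0.024, 0.0]
contact_force: [-0.1, -0.8, -1.3]
grip_width: 35.9
grasp_force: 18.0
```

Request:
arm_command --pt "0 0 0.001 0 0 0" --pt "0 0 0.001 0 0 0"

```text
t: 8.32
tcp_pos: [524.5, 182.3, 115.3]
tcp_rot: [0.0, 1.0, -0.024, 0.0]
contact_force: [1.5, 3.3, -1.5]
grip_width: 36.0
grasp_force: 18.0
```

Request:
arm_command --pt "0 0 0.001 0 0 0" --pt "0 0 0.001 0 0 0"

```text
t: 8.57
tcp_pos: [524.5, 182.3, 114.7]
tcp_rot: [0.0, 1.0, -0.024, 0.0]
contact_force: [1.0, 5.4, 1.8]
grip_width: 35.7
grasp_force: 18.0
```

Side force +y and a foot at about 48: the pin is against the chamfer, so the hole must move +y.

Request:
arm_command --pt "0.0003 -0.001 0 0 0 0" --pt "0.0004 -0.002 0 0 0 0" --pt "0.0004 -0.002 0 0 0 0"

```text
t: 8.95
tcp_pos: [524.5, 183.4, 114.0]
tcp_rot: [0.001, 1.0, -0.024, -0.0]
contact_force: [-0.3, 0.6, -2.1]
grip_width: 35.9
grasp_force: 18.0
```

Request:
arm_command --pt "0 0 0.001 0 0 0" --pt "0 0 0.001 0 0 0"

```text
t: 9.2
tcp_pos: [524.6, 183.5, 113.4]
tcp_rot: [0.001, 1.0, -0.024, -0.0]
contact_force: [-0.4, 0.8, -2.2]
grip_width: 35.8
grasp_force: 18.0
```

Request:
arm_command --pt "0 0 0.001 0 0 0" --pt "0 0 0.001 0 0 0"

```text
t: 9.45
tcp_pos: [524.6, 183.6, 112.7]
tcp_rot: [0.001, 1.0, -0.024, 0.0]
contact_force: [0.1, 0.6, -2.0]
grip_width: 35.7
grasp_force: 18.0
```

Request:
arm_command --pt "0 -0.0006 0.001 0 0 0" --pt "0 -0.0006 0.002 0 0 0" --pt "0 -0.0006 0.002 0 0 0"

```text
t: 9.82
tcp_pos: [524.8, 184.0, 111.5]
tcp_rot: [0.0, 1.0, -0.024, 0.0]
contact_force: [-0.5, -2.8, 2.6]
grip_width: 36.1
grasp_force: 18.0
```

Request:
arm_command --pt "0 0 0.001 0 0 0" --pt "0 0 0.002 0 0 0" --pt "0 0 0.002 0 0 0"

```text
t: 10.2
tcp_pos: [524.8, 184.0, 109.7]
tcp_rot: [0.0, 1.0, -0.024, 0.0]
contact_force: [-0.8, -3.5, 4.0]
grip_width: 35.9
grasp_force: 18.0
```

Request:
arm_command --pt "0 0 0.001 0 0 0" --pt "0 0 0.002 0 0 0" --pt "0 0 0.002 0 0 0"

```text
t: 10.58
tcp_pos: [524.8, 184.0, 108.2]
tcp_rot: [0.0, 1.0, -0.024, 0.0]
contact_force: [-2.0, -3.0, 5.8]
grip_width: 35.9
grasp_force: 18.0
```

Dropped on, with the pad going down against the spring. I'll ease the side load, firm the grip slightly, and press on.

Request:
arm_command --pt "-0.0002 0.0004 0.0005 0 0 0" --pt "-0.0002 0.0004 0.001 0 0 0" --pt "-0.0002 0.0004 0.001 0 0 0" --newtons 23

```text
t: 10.95
tcp_pos: [524.8, 183.9, 107.6]
tcp_rot: [0.0, 1.0, -0.024, 0.001]
contact_force: [-0.1, -1.6, 6.9]
grip_width: 35.7
grasp_force: 23.0
```

Request:
arm_command --pt "0 0 0.0005 0 0 0" --pt "0 0 0.001 0 0 0" --pt "0 0 0.001 0 0 0"

```text
t: 11.32
tcp_pos: [524.8, 184.0, 106.9]
tcp_rot: [0.0, 1.0, -0.024, 0.001]
contact_force: [-0.3, -1.7, 7.0]
grip_width: 36.0
grasp_force: 23.0
```

Request:
arm_command --pt "0 0 0.0005 0 0 0" --pt "0 0 0.001 0 0 0" --pt "0 0 0.001 0 0 0"

```text
t: 11.7
tcp_pos: [524.9, 183.9, 106.5]
tcp_rot: [0.0, 1.0, -0.024, 0.001]
contact_force: [-2.3, -2.0, 11.4]
grip_width: 35.8
grasp_force: 23.0
```

Request:
arm_command --pt "0 0 0.0005 0 0 0" --pt "0 0 0.0005 0 0 0" --pt "0 0 0.0005 0 0 0" --pt "0 0 0.0005 0 0 0"

```text
t: 12.2
tcp_pos: [524.9, 184.0, 106.4]
tcp_rot: [0.0, 1.0, -0.024, 0.001]
contact_force: [-3.4, -2.3, 14.7]
grip_width: 36.4
grasp_force: 23.0
```

```bash
python3 - <<'E'
from h import *
t=[]
for i in range(4): im,P=snap("scene",f"s3_{i}"); s=env.read_state(); t.append(np.r_[s['tcp_pos'],rot(s['tcp_rot']).as_rotvec(),s['contact_force']])
print(np.mean(t,0).round(3),s['grasp_force'],s['t'])
cv2.imwrite("pics/c3.png",cv2.resize(im[180:300,360:480],(600,600),interpolation=cv2.INTER_CUBIC)[:,:,::-1])
P=np.nanmean([np.load(f"s3_{i}.npz")["P"] for i in range(4)],0)
Q=(P-[528,186.2,0])@R.from_euler('z',-2.8,degrees=True).as_matrix()
v,u=np.mgrid[0:480,0:640]; b=(u>360)&(u<480)&(v>225)&(v<300); x,y,z=Q[...,0],Q[...,1],Q[...,2]
for n,m in(("pad",(abs(abs(y)-47)<10)&(abs(x)<28)),("rim",(abs(x-41)<2)&(abs(y)<65))):
    m=m&b&(z>33)&(z<50); print(n,m.sum(),np.median(z[m]))
m=b&(z>52)&(z<58);print(cv2.minAreaRect(Q[m][:,:2].astype(np.float32)))
E
```

```text
[ 5.24907e+02  1.83989e+02  1.06464e+02  3.14000e+00 -7.70000e-02
  2.00000e-03 -3.76000e+00 -2.54100e+00  1.47160e+01] 23.002310693264008 12.4
pad 313 38.71425407013958
rim 76 38.73454242058168
((0.23597335815429688, -0.7358226776123047), (49.52959060668945, 60.1295166015625), 0.9258438944816589)<stdin>:6: RuntimeWarning: Mean of empty slice
```

View pics/c3.png

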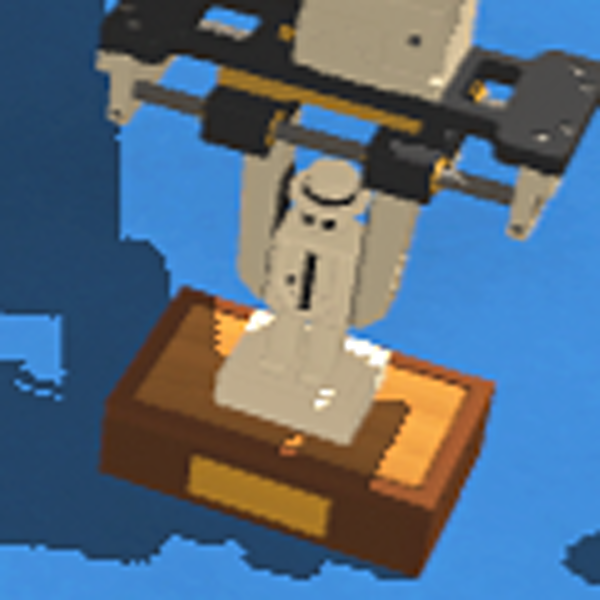

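The pad is flush with the rim (38.71 against 38.73 mm measured). He sits upright at about (300,330) in the crop, facing the brass strip, and is held with a press of about 15 N. Handing in.

```bash
python3 -c "
from h import *
print(env.job_done())"
```

```text
the job is handed in; nothing more can be done
None
```

The plaster man is on the pin, facing the stand's front and square to within about 1°, and held pressed home at about 15 N with the pad flush with the rim; the job was handed in at 12.4 s without touching the skull, ink bottle or mug, and no verdict was returned.

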